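# Slide the wash bottle into its place under the bottle shelf

### The arm

A 6-joint arm with a two-finger parallel gripper is mounted at the origin on the work surface. World frame = base frame: x ahead of the robot, y to its left, z up, the work surface at z = 0. Lengths are in mm, angles in rad, forces in N, time in s.
With the tool pointing down it reaches from about 350 to 975 mm from the base axis. Payload 7.1 kg.
Tool frame: the origin (TCP) lies midway between the tips of the shut fingers; the grasp point (between the pads) lies ctrl.tcp_to_grasp behind it (ctrl.tcp_to_grasp is the distance from the TCP to the grasp point, in mm); z points along the fingers, y is the direction in which the jaws open and shut (so a half turn about z gives the same grasp; the last joint's range is limited). The gripper opens to 88 mm and grips with 3 to 60 N. Pads are 20 mm wide; open, the fingers measure 115 mm over their backs; the gripper's body (75 mm by 178 mm) begins 61 mm behind the grasp point.
Start: joints at [-1.126, 0.423, 1.63, -0, 1.089, -0.019], TCP at [279.608, -558.949, 222.675] pointing down, gripper open.
Joint ranges: [-3, 3], [-0.9, 2.11], [0.09, 2.58], [-1.31, 4.45], [0.11, 2.69], [-2.54, 2.54]. Speed limits (rad/s): [2.39, 2.39, 3.01, 3.14, 3.14, 3.14].

### API

Orientations are given as a rotation vector (axis times angle).
In Python, from workcell import ctrl gives the robot as it stands.
- The arm moves only by the tool play_rows, never from a script. Its argument "increments" is text: rows parted by semicolons, each of 5 numbers parted by spaces: the opening, from 0 (shut) to 1 (fully open), then the shift along the world's x, y, z in m, then the turn about the world's z in degrees. A call has 1 to 20 rows; each row shifts and turns the commanded pose from where the row before left it; what a row does not reach is not made up. A row lasts 1/10 s, in which the tool goes at most 50 mm and 8.59 degrees, less where a joint would pass 70% of its speed; a pose out of reach is approached as far as the arm can. A call is refused whole if a number of a shift passes 0.05 or a number of a turn 8.59, either way. A call with a gripper value outside its range is refused whole. The fingers move at their own pace and stop on an object; the grip force is fixed at half the most. Time passes only in rows, so rows that do not move let the fingers close. It gives the time, the measured TCP pose, the force and the opening at its end, in the units of the state.
- ctrl.get_obs(): the state, without advancing time (a new reading comes with each control period).
- ctrl.get_image(name): name is "side" or "top"; returns a dict with "img" (480x640x3 uint8, red, green, blue), "range_z" (480x640 float32, mm along the optical axis (not along the pixel's ray), 0 where there is no reading), "vertical_fov" (degrees; the focal length in pixels is half the picture's height over the tangent of half this angle, whatever the lens; pixels are square), "cx", "cy" (the principal point, pixels), "k1" (the pictures are not rectified: a ray, as slopes to the right and down, at radius r is drawn at 1 + k1 r^2 times it, then the intrinsics apply), "origin" and "attitude" of the camera in the world. Camera axes: x right, y down, z forward; pixel columns grow to the right and rows downward; lengths in mm; the calibration is good to about 2 mm. A picture is of the moment at which its call begins.
- ctrl.close_job(): hands the job in, once; it reports no verdict.
The state is a dict: "t": time; "qpos": joint angles; "qvel": joint speeds; "joint_torque": joint torques, N m; "ee_pos": TCP position; "orientation": TCP orientation; "ft_force": force on the tool from outside, world axes, zero at the start; "moment": the same for the moment, N m; "width": finger opening in mm.
Only numpy, scipy, OpenCV 4.12 (cv2) and the standard library are available. Lean on these libraries where they do the work, as an engineer would, in place of code of your own. Each camera call takes 0.05 s, during which the arm holds its last target. There are 200 camera calls.

### The job

Take the tall narrow wash bottle out of the bottle carrier and put it in the free place in the row under the low wire shelf, standing up against the back rail. There is no room under the shelf to lower or lift it in: set it down on the open bench in front of the shelf and let go of it, then slide it home along the bench by pushing it low down, without tipping it. A beaker stands in the way in front of the free place: set it aside, standing upright on the bench in front of or beside the shelf, and leave the other bottles where they are.

Things in the scene. Friction and masses are not known exactly. Their poses are not given: they have to be found in the camera images.
- wash_center (a point): The wash bottle: amber glass, the tallest and narrowest in the carrier. Straight round body 50 mm across up to 124 mm, then shoulder and neck; 172 mm tall with its cap; 0.25 to 0.5 kg. Point on its axis half-way up, 86 mm above its foot, z towards the cap. On the bench its friction is about 0.5 to 0.7: a push more than about 33 mm above the bench may tip it. Starts in any cell of the carrier.
- wash_cap (a point): Middle of the wash bottle's white round screw cap, on the bottle's axis 159 mm above its foot. The cap is 30 mm across and 26 mm high (146 to 172 mm above the foot); below it the neck is 22 mm across for 8 mm, then the shoulder widens to the body.
- beaker_center (a point): Glass beaker, 50 mm across outside, 70 mm tall, wall 2.5 mm, open top, straight sides, about 0.06 kg, loose on the bench in front of the free place. Point on its axis half-way up (35 mm above its foot), z up.
- rack: The bottle shelf: white coated-wire bench shelf, fixed, open towards the robot, with a row of three bottle places under it 80 mm apart (y about -80, 0, +80 mm). Origin on the bench under its middle; x to its back (away from the robot), y along the row, z up. Posts 8 mm across at x = -10 and +52, y = +-155 mm; a thin side wire at each end at height 100 mm. The bench under it is smooth.
- rack_front (a point): Middle of the front edge of the shelf's wire top, 56 mm in front of the shelf's origin and 200 mm up; axes as the shelf's. The top is a wire grid 317 mm wide and 111 mm deep, its underside 196 mm and its upper side 204 mm above the bench.
- rack_rail (a point): Middle of the front face of the lower back rail, 50 mm behind the shelf's origin, 30 mm up; axes as the shelf's. Two stiff wire rails, 6 mm thick, run along the whole row at heights 30 and 100 mm. A bottle touching them is home: the wash bottle's axis is then 25 mm behind the shelf's origin.
- pad: Grey absorbent bench pad, 90 mm (x) by 64 mm (y), flat on the bench in the free place of the row; less than 1 mm thick, no hindrance to sliding. Origin at its centre on the bench, about 11 mm behind the middle of the shelf; axes as the shelf's. It may be in any of the three places.
- carrier: Grey plastic bottle carrier, 160 mm square, walls 5 mm thick, 85 mm high; a cross wall 73 mm high makes four cells 72 mm square, centred 39 mm either way from its middle. Inside floor 5 mm above the bench. A flat ear at each x end stands out 16 mm at height 80 mm. Does not move; stands left or right of the shelf. Origin on the bench under its centre, z up.
- row_a_center (a point): A 250 ml clear glass bottle, 70 mm across and 143 mm tall with a white cap, already standing in the row under the shelf, close to the back rail; loose. Point half-way up its axis, z up. Leave it standing.
- row_b_center (a point): A 250 ml clear glass bottle, 70 mm across and 143 mm tall with a white cap, already standing in the row under the shelf, close to the back rail; loose. Point half-way up its axis, z up. Leave it standing.
- mate_a_center (a point): A squat 100 ml bottle, 56 mm across and 105 mm tall with a white cap 36 mm across, standing loose in another cell of the carrier. Point half-way up its axis. Leave it there.
- mate_b_center (a point): A squat 100 ml bottle, 56 mm across and 105 mm tall with a white cap 36 mm across, standing loose in another cell of the carrier. Point half-way up its axis. Leave it there.
- mate_c_center (a point): A squat 100 ml bottle, 56 mm across and 105 mm tall with a white cap 36 mm across, standing loose in another cell of the carrier. Point half-way up its axis. Leave it there.
- vial_tray: Black vial tray with capped vials, 157 mm (x) by 107 mm (y), 46 mm high with the vials, fixed; a bystander on the side of the bench opposite the carrier. Origin at the centre of its underside. Another low bystander, a blue vial rack 80 by 170 mm and 38 mm high, lies fixed close in front of the robot, within 0.39 m of its base axis.

How it is judged (in metres and radians):
On the way:
1. the wash bottle, out of the carrier, stands upright and released on the bench in front of the shelf, not under it (height (world z) of wash_center below 0.091 m and angle between wash_center's own z axis and vertical below 0.06 rad and horizontal distance between wash_center and carrier above 0.13 m and x of wash_center in the frame of rack below -0.075 m and contact force between the fingers and wash below 0.05 N), for 0.2 s.
At the end, for the whole second after the job is handed in: The wash bottle stands upright in the free place of the row, at most 12 mm short of the back rail and within 22 mm sideways of the pad's middle. The beaker stands upright on the bench, not under the shelf. The row's bottles are upright within 20 mm of their start, the others still in the carrier (height (world z) of wash_center below 0.091 m and angle between each of wash_center, beaker_center, row_a_center, row_b_center's own z axis and vertical below 0.05 rad and x of wash_center in the frame of rack between 0.013 and 0.035 m and y of wash_center in the frame of pad between -0.022 and 0.022 m and height (world z) of beaker_center between 0.03 and 0.04 m and (x of beaker_center in the frame of rack below -0.06 m or y of beaker_center in the frame of rack below -0.155 m or y of beaker_center in the frame of rack above 0.155 m) and distance of each of row_a_center, row_b_center from where it was at the start of the episode below 0.02 m and distance of each of mate_a_center, mate_b_center, mate_c_center from where it was at the start of the episode below 0.035 m); the robot touches nothing.
It fails at once if the tall wash bottle is tipped more than about 20 degrees (angle between wash_center's own z axis and vertical above 0.35 rad).
It fails at once if the wash bottle is lifted off the bench while it is under the shelf (it must slide in) (x of wash_center in the frame of rack above -0.045 m and not (x of wash_center in the frame of rack above 0.2 m) and y of wash_center in the frame of rack between -0.155 and 0.155 m and height (world z) of wash_center between 0.1 and 0.15 m).
It fails at once if the beaker is knocked over (angle between beaker_center's own z axis and vertical above 0.6 rad).
It fails at once if a bottle already in the row is shifted more than 20 mm or tipped (distance of any of row_a_center, row_b_center from where it was at the start of the episode above 0.02 m or angle between any of row_a_center, row_b_center's own z axis and vertical above 0.25 rad).
It fails at once if another bottle is pulled out of the carrier or tipped in it (distance of any of mate_a_center, mate_b_center, mate_c_center from where it was at the start of the episode above 0.035 m or angle between any of mate_a_center, mate_b_center, mate_c_center's own z axis and vertical above 0.5 rad).
It also fails if it takes over 72 s, if anything falls off the work surface, if the arm or the gripper's body presses on something with over 40 N, if the wrist force passes 120 N, or if a joint passes its speed limit or range.

## Working session

There is one attempt and no reset: what is moved stays moved. The work goes in short steps, Python scripts to look and compute and a tool call to move; the robot and the scene stay as the last step left them, time stands still between calls to the robot, and variables do not carry over. Pictures are saved under pics/ and viewed, on a budget of 10 in all, crops included, one or two more only if the job needs it, and the job is handed in when it is done.

Besides the shell and the picture viewer there is one more tool, called as a command line: name --argument value ..., lists and objects as JSON in quotes. play_rows: Moves the arm, as the interface text tells. Its arguments: {"type":"object","properties":{"increments":{"type":"string"}},"required":["increments"]}

```bash
mkdir -p pics; cat > h.py <<'E'
import numpy as np, cv2
from scipy.spatial.transform import Rotation as R
from workcell import ctrl
def cam(n, f=None):
    d=ctrl.get_image(n)
    if f: cv2.imwrite('pics/'+f, d['img'][:,:,::-1])
    return d
def rot(d):
    a=np.array(d['attitude'],float); return a if a.shape==(3,3) else R.from_rotvec(a).as_matrix()
def world(d):
    "per-pixel world xyz (mm)"
    h,w=d['range_z'].shape; F=h/2/np.tan(np.radians(d['vertical_fov'])/2)
    K=np.array([[F,0,d['cx']],[0,F,d['cy']],[0,0,1]])
    v,u=np.mgrid[:h,:w]
    p=cv2.undistortPoints(np.stack([u,v],-1).reshape(-1,1,2).astype(float),K,np.array([d['k1'],0,0,0.])).reshape(h,w,2)
    z=d['range_z'].astype(float)
    c=np.stack([p[...,0]*z,p[...,1]*z,z],-1)
    W=c@rot(d).T+np.array(d['origin']); W[z==0]=np.nan
    return W
E
python3 - <<'E'
from h import *
for n in('side','top'):
    d=cam(n,n+'0.png'); np.savez(n+'0.npz',W=world(d),img=d['img'])
    print(n,d['origin'],d['attitude'],d['vertical_fov'],d['k1'],(d['range_z']>0).mean())
print(ctrl.get_obs(),ctrl.tcp_to_grasp)
E
```

```text
side [331.46419236 692.91492763 667.05630985] [-0.4103015   2.63006242 -1.33314593] 56.797148070483985 -0.015061602093965122 0.996083984375
top [ 457.12792081   -2.04074696 1180.15103854] [-2.11565567  2.18426982 -0.10752181] 57.81289064304468 -0.004405435209382261 0.9960481770833334
{'t': 0.1, 'qpos': array([-1.12604466e+00,  4.23777925e-01,  1.63063045e+00,  9.70950623e-06,
        1.08858937e+00, -1.90404544e-02]), 'qvel': array([ 0.0015157 , -0.0015432 , -0.00204715, -0.00055853, -0.00012504,
       -0.00071852]), 'joint_torque': array([-9.40125051e-05, -5.45611238e+01, -2.74323821e+01,  6.45422889e-02,
        1.88067835e-02, -6.26766837e-05]), 'ee_pos': array([ 279.3706008 , -558.51056133,  221.96436512]), 'orientation': array([-3.05616291e+00, -7.21688062e-01,  4.52858569e-04]), 'ft_force': array([-0.35455134,  0.45809554, -1.00844393]), 'moment': array([0.00185407, 0.01714314, 0.05435085]), 'width': 87.84241954615092} 18.700000000000003
```

View pics/side0.png

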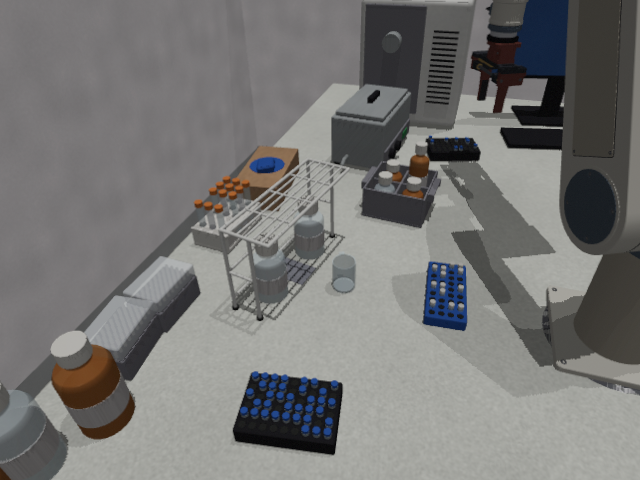

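View pics/top0.png

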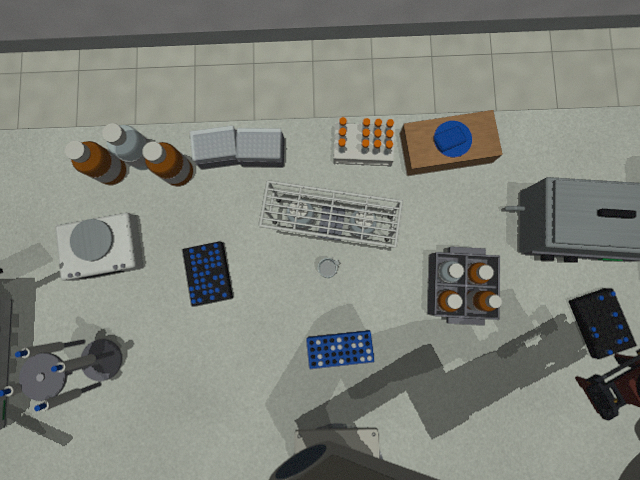

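The top view shows the shelf at (330,215), the beaker at (328,267), and the carrier at (464,286). The wash bottle looks to be in the lower-right cell, around (490,300). In the side view the free place is in the middle, between row bottles at (268,275) and (308,235). Next I'll measure with depth.

```bash
cat > m.py <<'E'
from h import *
D=np.load('top0.npz');W=D['W'];I=D['img'].astype(int)
v,u=np.mgrid[:480,:640]
def reg(a,b,c,e): return (u>a)&(u<b)&(v>c)&(v<e)
Z=W[...,2]
def rect(m,n):
    P=W[m][:,:2].astype(np.float32); r=cv2.minAreaRect(P); print(n,len(P),r)
    return r
rect(reg(250,410,170,260)&(Z>190)&(Z<212),'shelf top')
rect(reg(420,510,250,320)&(Z>78)&(Z<92),'carrier walls+ears')
rect(reg(170,240,230,310)&(Z>25)&(Z<60),'tray')
m=reg(300,350,245,285)&(Z>15)&(Z<90); P=W[m]; print('beaker',len(P),np.median(P,0),P.min(0),P.max(0), cv2.minEnclosingCircle(P[P[:,2]>60][:,:2].astype(np.float32)) )
white=(I.min(-1)>110)
for lo,hi in((100,118),(160,190)):
    m=(reg(425,515,250,320)&(Z>lo)&(Z<hi)).astype(np.uint8)
    n,l,s,c=cv2.connectedComponentsWithStats(m)
    for i in range(1,n):
        if s[i,4]>15:
            P=W[l==i]; print(lo,s[i],cv2.minEnclosingCircle(P[:,:2].astype(np.float32)),np.median(P,0))
# side
D=np.load('side0.npz');W=D['W'];Z=W[...,2]
m=reg(325,365,250,295)&(Z>10)&(Z<90);P=W[m];print('beaker side',len(P),P.min(0),P.max(0),cv2.minEnclosingCircle(P[:,:2].astype(np.float32)))
for b in((245,292,235,300),(290,330,205,258)):
    m=reg(*b)&(Z>20)&(Z<140);P=W[m];print('row',len(P),np.percentile(P,[2,50,98],axis=0).round())
m=reg(405,435,140,170)&(Z>100)&(Z<190);P=W[m];print('wash side',len(P),np.percentile(P,[2,50,98],axis=0).round())
t=cv2.imread('pics/top0.png')[170:330,240:520];s=cv2.imread('pics/side0.png')[140:330,210:450]
t=cv2.resize(t,None,fx=2.8,fy=2.8,interpolation=2);cv2.imwrite('pics/topc.png',t)
cv2.imwrite('pics/sidec.png',cv2.resize(s,None,fx=3,fy=3,interpolation=2))
E
python3 m.py
```

```text
shelf top 2557 ((636.7642822265625, -5.142333984375), (316.81756591796875, 111.61909484863281), 79.33321380615234)
carrier walls+ears 889 ((465.8624267578125, -339.49365234375), (162.75498962402344, 172.06394958496094), 86.09491729736328)
tray 2393 ((517.6444091796875, 330.54742431640625), (157.42579650878906, 109.66101837158203), 9.607508659362793)
beaker 115 [531.35045247   3.81370977  68.20072741] [496.60837076 -21.49701767  15.41549543] [545.14723479  32.49108699  75.2289473 ] ((523.0338134765625, 4.531726360321045), 28.11806297302246)
100 [448 264  16  14 179] ((501.8288269042969, -307.820556640625), 18.022706985473633) [ 501.67720199 -306.22528263  110.36709892]
100 [477 265  16  15 186] ((494.5447082519531, -379.56121826171875), 18.330245971679688) [ 495.1282745  -377.86411751  110.43760371]
100 [473 291  10  20  45] ((426.66796875, -362.87579345703125), 22.94598388671875) [ 425.96250266 -350.07218775  109.0500339 ]
100 [446 294  16  15 188] ((427.38677978515625, -298.33929443359375), 18.23691749572754) [ 427.44501493 -297.17788941  110.69802526]
160 [486 295  16  13 169] ((425.86517333984375, -371.34710693359375), 15.256489753723145) [ 426.39772758 -368.67274098  177.22386371]
beaker side 804 [500.2533895  -20.38646378  10.18810031] [549.24144084  35.68623578  73.68588388] ((527.8271484375, 7.814594268798828), 29.774892807006836)
row 1714 [[631. -10.  23.]
 [654.  97.  87.]
 [702. 154. 137.]]
row 1217 [[602. -93.  22.]
 [624. -60.  79.]
 [667. -49. 133.]]
wash side 417 [[ 407. -377.  113.]
 [ 429. -356.  139.]
 [ 451. -343.  178.]]
```

View pics/sidec.png

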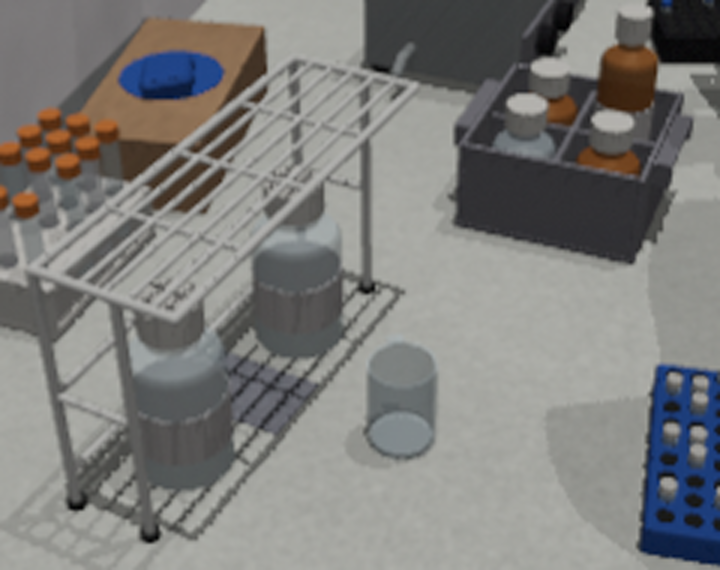

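View pics/topc.png

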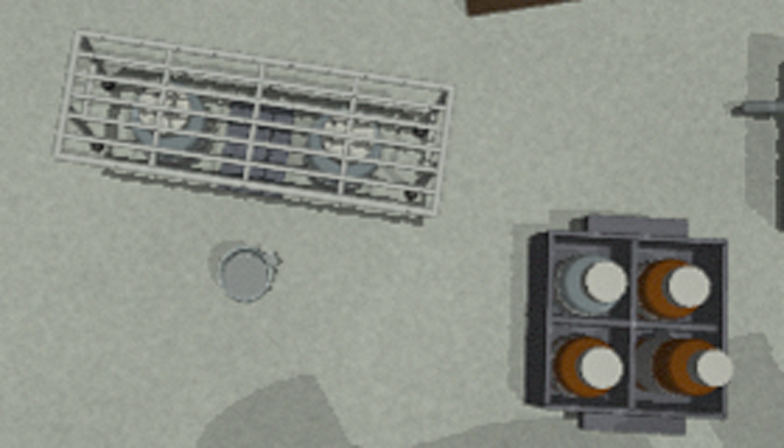

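The pad and free place are in the middle of the row. The beaker is ahead of it, with its spout towards the robot's right. The wash bottle leans or stands in the near-right cell. To see how far the fingers can push under the shelf, I need the gripper's real outline, so I'll get it from the depth data.

```bash
python3 - <<'E'
from h import *
o=ctrl.get_obs();T=R.from_rotvec(o['orientation']).as_matrix();p=o['ee_pos'];print(T.round(2))
for n in('side','top'):
    W=np.load(n+'0.npz')['W'];Q=((W-p)@T)
    ok=(np.abs(Q[...,0])<150)&(np.abs(Q[...,1])<150)&(Q[...,2]<8)&(Q[...,2]>-500)
    Q=Q[ok];print(n,len(Q))
    for z in range(0,-400,-20):
        s=Q[(Q[:,2]<z+8)&(Q[:,2]>=z-12)]
        if len(s)>2: print(z,len(s),'x',np.percentile(s[:,0],[1,99]).round(),'y',np.percentile(s[:,1],[1,99]).round())
# pad
D=np.load('top0.npz');W=D['W'];I=D['img'].astype(int)
v,u=np.mgrid[:480,:640];m=(u>300)&(u<365)&(v>195)&(v<250)&(np.abs(W[...,2])<8)&(I[...,2]-I[...,1]>8)
P=W[m];print('pad',len(P),cv2.minAreaRect(P[:,:2].astype(np.float32)),P.mean(0))
E
python3 -c "
import cv2
i=cv2.imread('pics/side0.png')[0:160,420:640];cv2.imwrite('pics/grip.png',cv2.resize(i,None,fx=3,fy=3,interpolation=2))"
```

```text
[[ 0.89  0.45 -0.  ]
 [ 0.45 -0.89  0.  ]
 [ 0.   -0.   -1.  ]]
side 3590
0 74 x [-12.  13.] y [-56.  53.]
-20 131 x [-12.  13.] y [-56.  51.]
-40 141 x [-12.  13.] y [-59.  53.]
-60 145 x [-10.  13.] y [-62.  57.]
-80 206 x [-28.  34.] y [-84.  77.]
-100 435 x [-31.  35.] y [-89.  81.]
-120 530 x [-28.  35.] y [-92.  85.]
-140 238 x [-18.  27.] y [-44.  16.]
-160 251 x [-28.  36.] y [-44.  10.]
-180 286 x [-29.  39.] y [-40.  16.]
-200 263 x [-28.  42.] y [-41.  10.]
-220 323 x [-28.  41.] y [-42.  17.]
-240 339 x [-26.  41.] y [-41.  28.]
-260 228 x [-27.  41.] y [-43.   7.]
top 2460
0 60 x [-12.  10.] y [-52.  54.]
-20 79 x [-7. 10.] y [-52.  54.]
-40 52 x [-12.  10.] y [-51.  57.]
-60 19 x [-7.  9.] y [45. 56.]
-80 98 x [-33.  32.] y [-80.  52.]
-100 432 x [-26.  32.] y [-86.  46.]
-120 1121 x [-33.  31.] y [-88.  15.]
-140 202 x [-20.  23.] y [-41.   7.]
-160 244 x [-20.  32.] y [-42. -12.]
-180 104 x [ 0. 32.] y [-41. -17.]
-340 43 x [59. 61.] y [-149. -132.]
-360 6 x [59. 61.] y [-150. -147.]
pad 15 ((642.7417602539062, -6.848152160644531), (60.327110290527344, 40.77685546875), 81.02250671386719) [642.29959176 -17.56825128   2.07057095]
```

View pics/grip.png

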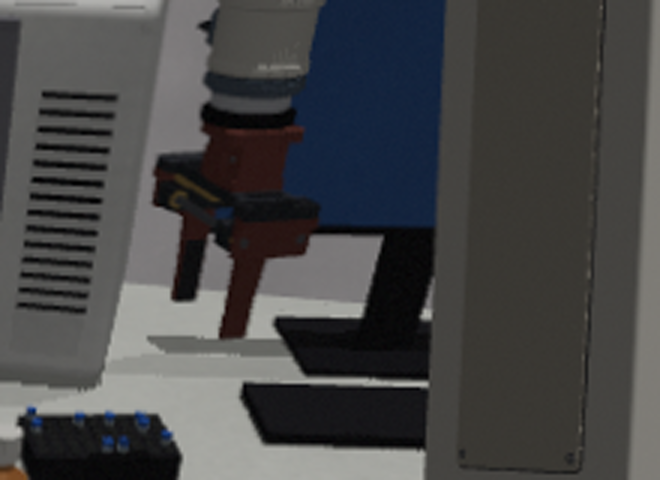

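```bash
cat >> h.py <<'E'
def ray(d,u,v,z):
    "world point of pixel (u,v) on plane z"
    h,w=d['range_z'].shape; F=h/2/np.tan(np.radians(d['vertical_fov'])/2)
    K=np.array([[F,0,d['cx']],[0,F,d['cy']],[0,0,1]])
    p=cv2.undistortPoints(np.array([[[u,v]]],float),K,np.array([d['k1'],0,0,0.])).ravel()
    r=rot(d)@[p[0],p[1],1]; o=np.array(d['origin']); return (o+r*(z-o[2])/r[2]).round(1)
E
python3 - <<'E'
from h import *
d=ctrl.get_image('top')
t=lambda x,y:(240+x/2.8,170+y/2.8)
print('beaker rim',ray(d,*t(246,275),70),'cap',ray(d,*t(714,368),177))
print('pad L R front corners',ray(d,*t(222,185),0),ray(d,*t(283,192),0),'back',ray(d,*t(233,103),0),ray(d,*t(295,110),0))
s=ctrl.get_image('side'); q=lambda x,y:(210+x/3,140+y/3)
print('side: rim',ray(s,*q(402,368),70),'base',ray(s,*q(400,434),2),'cap top',ray(s,*q(634,15),177),'pad',ray(s,*q(272,393),0), ray(s,*q(318,386),0),ray(s,*q(272,432),0))
E
```

```text
beaker rim [518.8   4.9  70. ] cap [ 425.5 -372.3  177. ]
pad L R front corners [611.4  25.9   0. ] [602.5 -33.4   0. ] back [692.5  12.7   0. ] [683.4 -48.1   0. ]
side: rim [522.2  14.3  70. ] base [524.9   8.4   2. ] cap top [ 428.2 -360.7  177. ] pad [630.6  -8.7   0. ] [599.9 -26.5   0. ] [615.5  31.6   0. ]
```

play_rows --increments "1 0.0186 0.0435 0 -3.2;1 0.0186 0.0435 0 -3.2;1 0.0186 0.0435 0 -3.2;1 0.0186 0.0435 0 -3.2;1 0.0186 0.0435 0 -3.2;1 0.0186 0.0435 0 -3.2;1 0.0186 0.0435 0 -3.2;1 0.0186 0.0435 0 -3.2;1 0.0186 0.0435 0 -3.2;1 0.0186 0.0435 0 -3.2;1 0.0186 0.0435 0 -3.2;1 0.0186 0.0435 0 -3.2;1 0.0186 0.0435 0 -3.2;1 0 0 0 0;1 0 0 0 0"

```text
t: 1.7
ee_pos: [521.2, 7.4, 222.4]
orientation: [3.115, -0.406, -0.001]
ft_force: [0.1, -0.2, -0.3]
width: 87.4
```

play_rows --increments "1 0 0 -0.04 0;1 0 0 -0.04 0;1 0 0 -0.04 0;1 0 0 -0.04 0;1 0 0 -0.03 0;1 0 0 -0.01 0;1 0 0 0 0"

```text
t: 2.4
ee_pos: [520.1, 5.4, 21.7]
orientation: [3.114, -0.413, -0.005]
ft_force: [0.6, -0.7, 0.3]
width: 87.7
```

```bash
python3 - <<'E'
from h import *
d=cam('side','s1.png');i=cv2.imread('pics/s1.png')[150:330,230:430];cv2.imwrite('pics/s1c.png',cv2.resize(i,None,fx=3,fy=3,interpolation=2))
E
```

View pics/s1c.png

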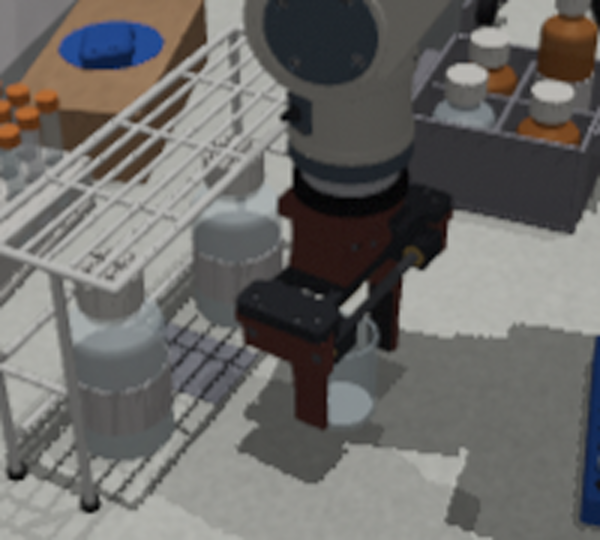

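The beaker (base near crop (348,405)) sits between the open fingers. I'll close on it.

play_rows --increments "0.4 0 0 0 0;0.4 0 0 0 0;0.4 0 0 0 0;0.4 0 0 0 0;0.4 0 0 0 0;0.4 0 0 0 0"

```text
t: 3.05
ee_pos: [521.7, 6.7, 23.1]
orientation: [-3.115, 0.41, -0.001]
ft_force: [-0.5, 0.3, 5.5]
width: 49.3
```

play_rows --increments "0.4 0 0 0.02 0;0.4 -0.02 0.02 0 0;0.4 -0.02 0.04 0 0;0.4 -0.01 0.04 0 0;0.4 0 0.04 0 0;0.4 0 0.03 0 0;0.4 0 0 0 0;0.4 0 0 -0.01 0;0.4 0 0 -0.008 0;0.4 0 0 -0.003 0;0.4 0 0 0 0"

```text
t: 4.15
ee_pos: [471.3, 175.5, 22.0]
orientation: [3.114, -0.413, -0.001]
ft_force: [-3.6, 1.2, 15.4]
width: 49.3
```

play_rows --increments "1 0 0 0 0;1 0 0 0 0;1 0 0 0 0;1 0 0 0 0;1 0 0 0.03 0;1 0 0 0.04 0;1 0 0 0.05 0;1 0 0 0.05 0;1 0 -0.03 0.03 0;1 0 -0.045 0 0;1 0 -0.045 0 0;1 -0.005 -0.045 0 0;1 -0.005 -0.045 0 0;1 -0.005 -0.045 0 0;1 -0.005 -0.045 0 0;1 -0.005 -0.045 0 0;1 -0.005 -0.045 0 0;1 -0.005 -0.045 0 0;1 -0.005 -0.045 0 0;1 -0.005 -0.045 0 0"

```text
t: 6.15
ee_pos: [425.6, -350.3, 221.4]
orientation: [-3.114, 0.411, 0.0]
ft_force: [2.0, -0.3, 0.6]
width: 87.9
```

play_rows --increments "1 -0.001 -0.021 0 0;1 0 0 0 0;1 0 0 0 0"

```text
t: 6.45
ee_pos: [425.1, -368.6, 221.1]
orientation: [-3.113, 0.412, 0.002]
ft_force: [-0.5, -0.1, 0.1]
width: 87.8
```

```bash
python3 - <<'E'
from h import *
o=ctrl.get_obs();print(o['ee_pos'],o['width'],o['t'])
d=cam('side','s2.png');W=world(d)
P=W[250:320,300:420].reshape(-1,3)
m=(P[:,0]>430)&(P[:,0]<515)&(P[:,1]>130)&(P[:,1]<230)&(P[:,2]>8)&(P[:,2]<90);print('beaker',m.sum(),P[m].min(0),P[m].max(0))
cv2.imwrite('pics/s2c.png',cv2.resize(cv2.imread('pics/s2.png')[80:320,300:500],None,fx=2.5,fy=2.5,interpolation=2))
d=cam('top');W=world(d);Z=W[...,2]
E
```

```text
[ 425.06645848 -368.5908111   221.11837796] 87.82286683222169 6.45
beaker 126 [456.44940012 145.31165983  58.24617581] [496.46738619 169.50325872  73.08520661]
```

View pics/s2c.png

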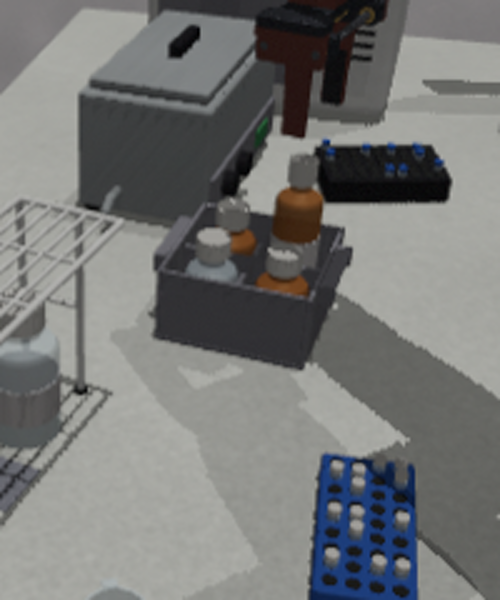

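The beaker stands at its new spot, with its rim at 73 mm. The open gripper is above the wash bottle cap at crop (303,165). Descending and gripping the cap next.

play_rows --increments "1 0 0 -0.03 0;1 0 0 -0.03 0;1 0 0 -0.016 0;1 0 0 0 0;0.2 0 0 0 0;0.2 0 0 0 0;0.2 0 0 0 0;0.2 0 0 0 0;0.2 0 0 0 0;0.2 0 0 0 0;0.2 0 0 0 0;0.2 0 0 0 0"

```text
t: 7.75
ee_pos: [425.4, -369.5, 145.7]
orientation: [3.115, -0.411, 0.0]
ft_force: [-0.2, -0.1, -0.8]
width: 29.3
```

play_rows --increments "0.2 0 0 0.015 0;0.2 0 0 0.03 0;0.2 0 0 0.03 0;0.2 0 0 0.03 0;0.2 0 0 0.015 0;0.2 0.004 0.02 0 0;0.2 0.008 0.035 0 0;0.2 0.008 0.04 0 0;0.2 0.01 0.04 0 0;0.2 0.01 0.04 0 0;0.2 0.01 0.04 0 0;0.2 0.01 0.04 0 0;0.2 0.01 0.04 0 0;0.2 0.007 0.04 0 0;0.2 0.005 0.03 0 0;0.2 0.002 0.02 0 0;0.2 0 0 0 0;0.2 0 0 0 0"

```text
t: 9.55
ee_pos: [508.8, 15.6, 265.1]
orientation: [3.114, -0.409, -0.002]
ft_force: [-1.3, -0.4, -3.8]
width: 29.4
```

play_rows --increments "0.2 0 0 -0.03 0;0.2 0 0 -0.03 0;0.2 0 0 -0.03 0;0.2 0 0 -0.02 0;0.2 0 0 -0.008 0;0.2 0 0 -0.004 0;0.2 0 0 -0.002 0;0.2 0 0 0 0"

```text
t: 10.35
ee_pos: [510.0, 15.3, 142.4]
orientation: [-3.114, 0.411, -0.002]
ft_force: [0.3, -0.5, -3.7]
width: 29.7
```

```bash
python3 - <<'E'
from h import *
o=ctrl.get_obs();print(o['ee_pos'],o['ft_force'],o['width'],o['t'])
W=world(cam('side','s3.png'))[200:320,300:400].reshape(-1,3)
m=(np.hypot(W[:,0]-509,W[:,1]-16)<40)&(W[:,2]<130)&(W[:,2]>12);P=W[m]
for z in range(10,130,15):
    s=P[(P[:,2]>=z)&(P[:,2]<z+15)]
    if len(s): print(z,len(s),np.median(s[:,:2],0).round(1))
E
```

```text
[510.0086124   15.29116583 142.39396751] [ 0.25832439 -0.49483408 -3.71341489] 29.74080979382352 10.35
10 100 [508.4  35.3]
25 120 [508.1  35.1]
40 131 [508.6  35.5]
55 132 [508.6  35.4]
70 131 [507.2  35.6]
85 146 [508.2  36. ]
100 144 [507.9  35.1]
115 167 [507.5  35. ]
```

Still hanging, and vertical. I'll lower it by 1 mm steps.

play_rows --increments "0.2 0 0 -0.001 0;0.2 0 0 -0.001 0;0.2 0 0 0 0"

```text
t: 10.7
ee_pos: [510.2, 15.6, 140.7]
orientation: [-3.114, 0.41, -0.003]
ft_force: [-1.0, -0.9, 4.8]
width: 29.3
```

play_rows --increments "1 0 0 0 0;1 0 0 0 0;1 0 0 0 0;1 0 0 0 0;1 0 0 0 0;1 0 0 0 0;1 0 0 0.01 0;1 0 0 0.03 0;1 0 0 0.04 0;1 0 0 0.03 0;1 0 0 0 0"

```text
t: 11.8
ee_pos: [512.1, 15.6, 254.6]
orientation: [-3.113, 0.411, -0.013]
ft_force: [0.0, 0.0, -0.9]
width: 88.1
```

```bash
cat > bot.py <<'E'
from h import *
def bottle(x0,y0,f=None):
    d=cam('side',f);W=world(d)[150:330,230:420].reshape(-1,3)
    m=(np.hypot(W[:,0]-x0,W[:,1]-y0)<40)&(W[:,2]<115)&(W[:,2]>20);P=W[m]
    from scipy.optimize import least_squares
    r=least_squares(lambda q:np.hypot(P[:,0]-q[0],P[:,1]-q[1])-25,[x0,y0],loss='soft_l1')
    z=P[:,2]; lo=P[z<45].mean(0); hi=P[z>90].mean(0)
    print('wash axis',r.x.round(1),'tilt-ish',((hi-lo)[:2]/(hi-lo)[2]).round(3),len(P))
    p=r.x-[637.2,-5.2]; a=np.radians(-10.67); print('rack frame',(p@[np.cos(a),np.sin(a)]).round(1),(p@[-np.sin(a),np.cos(a)]).round(1))
    return r.x
E
python3 -c "
from bot import *
bottle(509,16,'s4.png');o=ctrl.get_obs();print(o['t'],o['ee_pos'],o['qpos'].round(3))"
```

```text
wash axis [514.8  14.3] tilt-ish [ 0.011 -0.008] 843
rack frame -123.9 -3.5
11.85 [510.79039355  15.56591294 252.31779299] [0.007 0.216 1.854 0.    1.066 1.84 ]
```

play_rows --increments "0 0 0 0.05 0;0 0 0 0.05 0;0 0 0 0.05 0;0 0 0 0.05 0;0 0 0 0.05 0;0 0 0 0.05 0;0 0 0 0.05 0;0 0 0 0.05 0;0 0 0 0.05 0;0 0 0 0.05 0;0 0 0 0.05 0;0 0 0 0.05 0"

```text
t: 13.05
ee_pos: [509.1, 15.5, 850.6]
orientation: [3.114, -0.411, -0.002]
ft_force: [1.7, -0.0, 0.9]
width: 0.5
```

```bash
python3 -c "
from h import *
o=ctrl.get_obs();print(o['t'],o['ee_pos'],o['qpos'].round(3),o['orientation'].round(3))"
```

```text
13.05 [509.10173264  15.54987512 850.5885331 ] [0.007 0.213 0.549 0.    2.381 1.84 ] [ 3.114e+00 -4.110e-01 -2.000e-03]
```

play_rows --increments "0 0 0 0.05 0;0 0 0 0.05 0;0 0 0 0.05 0;0 0 0 0 0"

```text
t: 13.45
ee_pos: [480.6, 14.6, 932.7]
orientation: [-3.113, 0.411, -0.006]
ft_force: [-0.5, -0.2, -0.3]
width: 0.5
```

```bash
cat > st.py <<'E'
from h import *
o=ctrl.get_obs();T=R.from_rotvec(o['orientation']).as_matrix();print(o['t'],o['ee_pos'].round(1),o['qpos'].round(3),'zaxis',T[:,2].round(3),'jaw',T[:,1].round(3),o['ft_force'].round(1))
E
python3 st.py
```

```text
13.45 [480.6  14.6 932.7] [5.000e-03 3.620e-01 8.700e-02 2.000e-03 2.689e+00 1.840e+00] zaxis [ 0.004  0.001 -1.   ] jaw [-0.259 -0.966 -0.002] [-0.5 -0.2 -0.3]
```

play_rows --increments "0 0 0 0.05 0;0 0 0 0.05 0;0 0 0 0.05 0;0 0 0 0.05 0;0 0 0 0 0"

```text
t: 13.95
ee_pos: [418.1, 12.9, 976.5]
orientation: [-3.095, 0.408, -0.156]
ft_force: [-0.5, -0.2, -0.0]
width: 0.7
```

```bash
python3 st.py
```

```text
13.95 [418.1  12.9 976.5] [0.    0.265 0.086 0.006 2.69  1.839] zaxis [ 0.101  0.003 -0.995] jaw [-0.258 -0.966 -0.029] [-0.5 -0.2 -0. ]
```

Tilting works: at the reach limit the arm leans the tool outward, and the lean stays in the commanded pose. That lets the fingers go under the shelf ahead of the wrist. I'll square the jaws and lean further.

play_rows --increments "0 0 0 0 7.5;0 0 0 0 7.5;0 0 0 0.05 0;0 0 0 0.05 0;0 0 0 0.05 0;0 0 0 0.05 0;0 0 0 0.05 0;0 0 0 0.05 0;0 0 0 0 0"

```text
t: 14.85
ee_pos: [343.5, 12.8, 1018.2]
orientation: [-3.09, 0.003, -0.325]
ft_force: [0.2, 0.2, 0.1]
width: 0.7
```

```bash
python3 st.py
```

```text
14.85 [ 343.5   12.8 1018.2] [-0.034  0.156  0.086  0.094  2.69   1.627] zaxis [ 0.208  0.034 -0.978] jaw [ 0.002 -0.999 -0.034] [0.2 0.2 0.1]
```

play_rows --increments "0 0 0 0.05 0;0 0 0 0.05 0;0 0 0 0.05 0;0 0 0 0.05 0;0 0 0 0.05 0;0 0 0 0.05 0;0 0 0 0.05 0;0 0 0 0.05 0;0 0 0 0.05 0;0 0 0 0.05 0;0 0 0 0.05 0;0 0 0 0.05 0;0 0 0 0.05 0;0 0 0 0.05 0;0 0 0 0.05 0;0 0 0 0 0"

```text
t: 16.45
ee_pos: [202.3, 10.4, 1071.1]
orientation: [-3.027, 0.006, -0.617]
ft_force: [-0.2, -0.3, 0.9]
width: 0.4
```

```bash
python3 st.py
```

```text
16.45 [ 202.3   10.4 1071.1] [-0.211 -0.037  0.086  0.305  2.689  1.665] zaxis [ 0.391  0.05  -0.919] jaw [ 0.007 -0.999 -0.052] [-0.2 -0.3  0.9]
```

play_rows --increments "0 0 0 0.05 0;0 0 0 0.05 0;0 0 0 0.05 0;0 0 0 0.05 0;0 0 0 0.05 0;0 0 0 0.05 0;0 0 0 0.05 0;0 0 0 0.05 0;0 0 0 0.05 0;0 0 0 0.05 0;0 0 0 0.05 0;0 0 0 0.05 0;0 0 0 0.05 0;0 0 0 0.05 0;0 0 0 0 0"

```text
t: 17.95
ee_pos: [130.6, 26.7, 1086.2]
orientation: [-3.004, 0.009, -0.758]
ft_force: [-0.4, -0.9, -0.0]
width: 0.1
```

```bash
python3 st.py
```

```text
17.95 [ 130.6   26.7 1086.2] [-0.135 -0.131  0.086  0.24   2.689  1.684] zaxis [ 0.474  0.04  -0.879] jaw [ 0.005 -0.999 -0.043] [-0.4 -0.9 -0. ]
```

play_rows --increments "0 -0.04 0 0.05 0;0 -0.04 0 0.05 0;0 -0.04 0 0.05 0;0 0 0 0 0"

```text
t: 18.35
ee_pos: [59.7, 24.9, 1094.7]
orientation: [-2.957, 0.008, -0.886]
ft_force: [-1.2, 1.0, -0.4]
width: 0.3
```

```bash
python3 st.py; python3 - <<'E'
from h import *
# row bottle profiles from initial side+top views, rack frame
a=np.radians(-10.67);X=np.array([np.cos(a),np.sin(a)]);Y=np.array([-np.sin(a),np.cos(a)])
W=np.load('side0.npz')['W'][200:310,240:335].reshape(-1,3)
p=W[:,:2]-[637.2,-5.2];x=p@X;y=p@Y;z=W[:,2]
for c in(80,-80):
    for z0 in range(15,140,10):
        m=(abs(y-c)<42)&(z>=z0)&(z<z0+10)&(x>-40)&(x<60)
        if m.sum()>8: print(c,z0,m.sum(),'x min',np.percentile(x[m],[3,15]).round(1),'y',np.percentile(y[m],[3,97]).round(1))
E
```

```text
18.35 [  59.7   24.9 1094.7] [ 0.025 -0.22   0.086  0.085  2.69   1.689] zaxis [ 0.55   0.051 -0.834] jaw [ 0.011 -0.998 -0.054] [-1.2  1.  -0.4]
80 15 102 x min [-21.  -19.4] y [ 70.  118.1]
80 25 119 x min [-21.5 -19.6] y [ 72.3 119.9]
80 35 123 x min [-21.4 -20.3] y [ 74.  118.9]
80 45 103 x min [-21.6 -20.1] y [ 72.7 119.1]
80 55 118 x min [-21.8 -19.9] y [ 69.5 118.6]
80 65 123 x min [-21.1 -19.5] y [ 72.6 118.2]
80 75 116 x min [-21.6 -19.8] y [ 68.  119.1]
80 85 132 x min [-20.7 -19.6] y [ 75.2 118.4]
80 95 281 x min [-19.5 -15.7] y [ 62.7 116.7]
80 105 186 x min [-11.7  -7.9] y [ 66.8 108.8]
80 115 60 x min [-8.8 -7.8] y [ 78.9 105.8]
80 125 92 x min [-9.4 -7.7] y [ 75.3 106.2]
80 135 147 x min [-8.7 -6.6] y [ 64.7 106.1]
-80 15 95 x min [-20.6 -19.1] y [-84.8 -42.8]
-80 25 112 x min [-21.1 -18.1] y [-79.4 -42.3]
-80 35 104 x min [-20.8 -19.1] y [-82.4 -42.3]
-80 45 109 x min [-21.1 -18.3] y [-85.4 -42.6]
-80 55 99 x min [-21.  -19.6] y [-81.4 -42.1]
-80 65 118 x min [-20.9 -19. ] y [-82.9 -42.7]
-80 75 105 x min [-20.6 -18.9] y [-85.7 -43. ]
-80 85 114 x min [-20.  -18.3] y [-90.8 -42.9]
-80 95 204 x min [-18.9 -15.4] y [-95.3 -44.4]
-80 105 119 x min [-10.4  -7.4] y [-93.1 -52.6]
-80 115 42 x min [-8.8 -7.5] y [-82.2 -56.5]
-80 125 56 x min [-8.9 -8. ] y [-81.8 -56. ]
-80 135 66 x min [-9.  -7.4] y [-82.4 -54.7]
```

play_rows --increments "0 -0.04 0 0.05 0;0 -0.04 0 0.05 0;0 0 0 0 0;0 0.05 0 -0.05 0;0 0.05 0 -0.05 0;0 0.05 0 -0.05 0;0 0 0 0 0"

```text
t: 19.05
ee_pos: [115.9, 25.8, 1008.7]
orientation: [-2.94, 0.01, -0.916]
ft_force: [0.8, -0.3, 0.4]
width: 0.5
```

```bash
python3 st.py
```

```text
19.05 [ 115.9   25.8 1008.7] [ 0.067 -0.474  0.729  0.026  2.279  1.668] zaxis [ 0.568  0.058 -0.821] jaw [ 0.013 -0.998 -0.062] [ 0.8 -0.3  0.4]
```

```bash
python3 - <<'E'
import numpy as np
from scipy.optimize import least_squares
S=[(.4238,1.6306,1.0886,624.5,222),(.216,1.854,1.066,511,252.3),(.213,.549,2.381,509.3,850.6),(.362,.087,2.689,480.7,932.7),(-.22,.086,2.69,64,1094.7),(-.474,.729,2.279,118,1008.7)]
def fk(p,q2,q3,q5):
    a1,d1,a2,a3,L=p
    return a1+a2*np.sin(q2)+a3*np.sin(q2+q3)+L*np.sin(q2+q3+q5), d1+a2*np.cos(q2)+a3*np.cos(q2+q3)+L*np.cos(q2+q3+q5)
f=lambda p:[e for s in S for e in (fk(p,*s[:3])[0]-s[3],fk(p,*s[:3])[1]-s[4])]
p=least_squares(f,[50,400,500,500,300]).x;print(p.round(1),np.round(f(p),0))
th=np.pi-.607
for r in(380,420,460,500,560,640):
    s=least_squares(lambda q:[fk(p,q[0],q[1],th-q[0]-q[1])[0]-r,fk(p,q[0],q[1],th-q[0]-q[1])[1]-15],[0,2.2]);q2,q3=s.x;print(r,s.x.round(2),round(th-q2-q3,2),s.cost)
E
```

```text
[-10.  401.1 614.1 494.  500.4] [ 55.   9.  47.  12. -49.   8. -57. -13.   3. -22.   2.   6.]
380 [1.34 3.14] -1.94 78.74246578318873
420 [1.94 3.29] -2.7 1.6155871338926322e-27
460 [0.69 2.88] -1.04 7.270142102516845e-26
500 [0.62 2.79] -0.87 0.0
560 [0.57 2.67] -0.7 8.077935669463161e-27
640 [0.57 2.5 ] -0.54 8.077935669463161e-27
```

```bash
python3 - <<'E'
import numpy as np
from scipy.optimize import least_squares
S=[(.4238,1.6306,1.0886,624.5,222),(.216,1.854,1.066,511,252.3),(.213,.549,2.381,509.3,850.6),(.362,.087,2.689,480.7,932.7),(-.22,.086,2.69,64,1094.7),(-.474,.729,2.279,118,1008.7)]
def fk(p,q2,q3,q5):
    a1,d1,a2,a3,L,b=p;c=q2+q3
    return a1+a2*np.sin(q2)+a3*np.sin(c)+b*np.cos(c)+L*np.sin(c+q5), d1+a2*np.cos(q2)+a3*np.cos(c)-b*np.sin(c)+L*np.cos(c+q5)
f=lambda p:[e for s in S for e in (fk(p,*s[:3])[0]-s[3],fk(p,*s[:3])[1]-s[4])]
p=least_squares(f,[50,400,500,500,300,0]).x;print(p.round(1),np.round(f(p),0))
th=np.pi-.607
for r in(400,430,460,500,560,640):
  for z in (15,60):
    s=least_squares(lambda q:[fk(p,q[0],q[1],th-q[0]-q[1])[0]-r,fk(p,q[0],q[1],th-q[0]-q[1])[1]-z],[0,2.2],bounds=([-.9,.09],[2.11,2.58]));q2,q3=s.x;print(r,z,s.x.round(2),round(th-q2-q3,2),round(s.cost,2))
E
```

```text
[-3.000e-01  3.161e+02  5.656e+02  4.844e+02  3.160e+02  7.730e+01] [ 0.  0. -0.  1. -0. -1.  0. -1. -1.  0.  1.  0.]
400 15 [0.72 2.58] -0.77 0.0
400 60 [0.52 2.58] -0.57 7.6
430 15 [0.69 2.52] -0.67 0.0
430 60 [0.51 2.53] -0.5 0.0
460 15 [0.67 2.46] -0.59 0.0
460 60 [0.51 2.47] -0.44 0.0
500 15 [0.66 2.38] -0.5 0.0
500 60 [0.52 2.38] -0.36 0.0
560 15 [0.66 2.26] -0.38 0.0
560 60 [0.54 2.26] -0.26 0.0
640 15 [0.68 2.09] -0.24 0.0
640 60 [0.59 2.09] -0.14 0.0
```

```bash
cat > kin.py <<'E'
import numpy as np
from scipy.optimize import least_squares
from scipy.spatial.transform import Rotation as R
d1,a2,a3,L,b=316.1,565.6,484.4,316.,77.3
lo=np.array([-3,-.9,.09,-1.31,.11,-2.54]);hi=np.array([3,2.11,2.58,4.45,2.69,2.54])
def fk(q):
    Ry=lambda t:R.from_euler('y',t).as_matrix(); Rz=lambda t:R.from_euler('z',t).as_matrix()
    A=Rz(q[0])@Ry(q[1]);p=np.array([0,0,d1])+A@[0,0,a2]
    A=A@Ry(q[2]);p=p+A@[b,0,a3]
    A=A@Rz(q[3])@Ry(q[4]);p=p+A@[0,0,L]
    return p,A@Rz(q[5])
def tool(az,th,jaw):
    z=np.array([np.sin(th)*np.cos(az),np.sin(th)*np.sin(az),-np.cos(th)])
    y=np.array([np.cos(jaw),np.sin(jaw),0]);y-=z*(y@z);y/=np.linalg.norm(y)
    return np.stack([np.cross(y,z),y,z],1)
def ik(p,T,q0):
    def f(q):
        P,A=fk(q);return np.r_[(P-p)/300,R.from_matrix(A.T@T).as_rotvec()]
    s=least_squares(f,np.clip(q0,lo+1e-4,hi-1e-4),bounds=(lo,hi));return s.x,s.cost
E
python3 - <<'E'
from kin import *
import sys;sys.path.insert(0,'.')
from workcell import ctrl
o=ctrl.get_obs();p,A=fk(o['qpos']);T=R.from_rotvec(o['orientation']).as_matrix()
print(p.round(1),o['ee_pos'].round(1));print((T.T@A).round(2))
C=A.T@T  # fixed tool offset about z
for r in(380,420,460,500):
    print(r,[(z,)+tuple(ik(np.array([r,0,z]),T_,[0,.5,2.3,3.14,.4,-1.47])[0][1:5].round(2)) for z in(20,60,120,200,280) for T_ in [tool(0,.607,-np.pi/2)@C.T]])
E
```

```text
[ 118.9   14.2 1009. ] [ 115.9   25.8 1008.7]
[[-0.  1.  0.]
 [-1. -0.  0.]
 [ 0.  0.  1.]]
380 [(20, np.float64(0.68), np.float64(2.58), np.float64(3.14), np.float64(0.69)), (60, np.float64(0.49), np.float64(2.58), np.float64(3.14), np.float64(0.49)), (120, np.float64(0.22), np.float64(2.58), np.float64(3.14), np.float64(0.24)), (200, np.float64(-0.1), np.float64(2.53), np.float64(0.0), np.float64(0.11)), (280, np.float64(-0.32), np.float64(2.43), np.float64(0.0), np.float64(0.43))]
420 [(20, np.float64(0.68), np.float64(2.54), np.float64(3.14), np.float64(0.69)), (60, np.float64(0.51), np.float64(2.55), np.float64(3.14), np.float64(0.53)), (120, np.float64(0.27), np.float64(2.53), np.float64(3.14), np.float64(0.26)), (200, np.float64(-0.02), np.float64(2.46), np.float64(0.0), np.float64(0.11)), (280, np.float64(-0.22), np.float64(2.37), np.float64(-0.0), np.float64(0.39))]
460 [(20, np.float64(0.65), np.float64(2.46), np.float64(3.14), np.float64(0.58)), (60, np.float64(0.51), np.float64(2.47), np.float64(3.14), np.float64(0.44)), (120, np.float64(0.3), np.float64(2.45), np.float64(3.14), np.float64(0.22)), (200, np.float64(0.05), np.float64(2.39), np.float64(0.0), np.float64(0.11)), (280, np.float64(-0.14), np.float64(2.31), np.float64(0.0), np.float64(0.36))]
500 [(20, np.float64(0.64), np.float64(2.38), np.float64(3.14), np.float64(0.49)), (60, np.float64(0.51), np.float64(2.38), np.float64(3.14), np.float64(0.36)), (120, np.float64(0.33), np.float64(2.37), np.float64(3.14), np.float64(0.17)), (200, np.float64(0.11), np.float64(2.32), np.float64(0.0), np.float64(0.11)), (280, np.float64(-0.06), np.float64(2.24), np.float64(0.0), np.float64(0.35))]
```

```bash
cat > sim.py <<'E'
from kin import *
from workcell import ctrl
def sim(rows,q=None,p=None,T=None):
    o=ctrl.get_obs()
    if q is None:
        q=o['qpos'].copy();p,A=fk(q)
        T=A
    for i,(dx,dy,dz,tr) in enumerate(rows):
        p=p+np.array([dx,dy,dz])*1000; T=R.from_euler('z',tr,degrees=True).as_matrix()@T
        q1,c=ik(p,T,q); v=np.abs(q1-q).max()*10; q=q1
        if i%3==2 or i==len(rows)-1: print(i,p.round(0),q.round(2),'cost %.1e'%c,'v %.1f'%v,'z',T[:,2].round(2))
    return q,p,T
E
python3 - <<'E'
from sim import *
rows=[(.025,-.012,-.04,8.5)]*10+[(.006,-.002,-.05,0)]*10+[(0,0,-.028,0)]*2
q,p,T=sim(rows); print('sweep')
q,p,T=sim([(0,0,0,-7)]*14,q,p,T)
E
```

```text
2 [194. -22. 889.] [ 1.9  -0.74  1.14 -0.91  2.36  2.25] cost 1.9e-27 v 3.0 z [ 0.49  0.3  -0.82]
5 [269. -58. 769.] [ 2.34 -0.9   1.24 -0.99  2.52  2.15] cost 2.9e-02 v 1.3 z [ 0.31  0.48 -0.82]
8 [344. -94. 649.] [ 2.52 -0.9   1.12 -1.03  2.69  1.82] cost 2.6e-01 v 1.4 z [ 0.08  0.57 -0.82]
11 [ 381. -110.  509.] [ 2.62 -0.9   1.57 -0.7   2.65  2.24] cost 6.7e-01 v 3.6 z [-0.01  0.57 -0.82]
14 [ 399. -116.  359.] [-0.64  0.14  1.82  0.47  1.57 -0.64] cost 2.6e-31 v 1.0 z [-0.01  0.57 -0.82]
17 [ 417. -122.  209.] [-0.62  0.36  1.92  0.5   1.29 -0.78] cost 9.4e-18 v 0.9 z [-0.01  0.57 -0.82]
20 [ 429. -126.   81.] [-0.62  0.6   1.94  0.56  1.06 -0.91] cost 2.0e-22 v 0.5 z [-0.01  0.57 -0.82]
21 [ 429. -126.   53.] [-0.62  0.65  1.94  0.57  1.02 -0.95] cost 2.3e-22 v 0.5 z [-0.01  0.57 -0.82]
sweep
2 [ 429. -126.   53.] [-0.68  0.61  2.07  0.79  0.86 -0.87] cost 1.9e-31 v 0.8 z [ 0.2   0.54 -0.82]
5 [ 429. -126.   53.] [-0.7   0.57  2.21  1.11  0.69 -0.87] cost 6.7e-27 v 1.2 z [ 0.38  0.43 -0.82]
8 [ 429. -126.   53.] [-0.66  0.54  2.34  1.6   0.55 -1.  ] cost 5.5e-21 v 1.9 z [ 0.5   0.27 -0.82]
11 [ 429. -126.   53.] [-0.53  0.53  2.45  2.31  0.49 -1.25] cost 4.6e-31 v 2.5 z [ 0.57  0.07 -0.82]
13 [ 429. -126.   53.] [-0.39  0.53  2.48  2.82  0.49 -1.39] cost 7.9e-32 v 2.5 z [ 0.57 -0.07 -0.82]
```

```bash
python3 - <<'E'
from sim import *
rows=[(.025,-.013,-.04,0)]*12+[(0,0,-.01,8.5)]*10+[(0,0,-.04,0)]*9
q,p,T=sim(rows); print('sweep')
q,p,T=sim([(0,0,0,-7)]*14,q,p,T)
E
```

```text
2 [194. -25. 889.] [ 1.9  -0.66  1.17 -1.09  2.47  2.53] cost 3.0e-18 v 6.6 z [ 0.57  0.06 -0.82]
5 [269. -64. 769.] [ 2.16 -0.9   1.45 -1.28  2.53  2.54] cost 1.0e-02 v 1.7 z [ 0.57  0.06 -0.82]
8 [ 344. -103.  649.] [ 2.18 -0.9   1.58 -1.31  2.59  2.54] cost 1.4e-01 v 0.5 z [ 0.57  0.06 -0.82]
11 [ 419. -142.  529.] [-0.59 -0.36  1.89  0.41  1.15  0.91] cost 2.0e-30 v 1.0 z [ 0.57  0.06 -0.82]
14 [ 419. -142.  499.] [-0.73 -0.22  1.86  0.59  1.35  0.32] cost 2.4e-31 v 1.7 z [ 0.49  0.3  -0.82]
17 [ 419. -142.  469.] [-0.74 -0.06  1.79  0.6   1.53 -0.11] cost 3.7e-20 v 1.3 z [ 0.31  0.48 -0.82]
20 [ 419. -142.  439.] [-0.68  0.09  1.7   0.51  1.68 -0.47] cost 1.2e-19 v 1.1 z [ 0.08  0.57 -0.82]
23 [ 419. -142.  349.] [-0.65  0.21  1.77  0.46  1.57 -0.65] cost 1.4e-18 v 0.8 z [-0.01  0.57 -0.82]
26 [ 419. -142.  229.] [-0.65  0.35  1.88  0.48  1.34 -0.77] cost 1.5e-18 v 0.8 z [-0.01  0.57 -0.82]
29 [ 419. -142.  109.] [-0.65  0.55  1.93  0.52  1.12 -0.9 ] cost 1.3e-19 v 0.7 z [-0.01  0.57 -0.82]
30 [ 419. -142.   69.] [-0.65  0.62  1.94  0.54  1.06 -0.94] cost 3.8e-20 v 0.7 z [-0.01  0.57 -0.82]
sweep
2 [ 419. -142.   69.] [-0.72  0.58  2.06  0.75  0.9  -0.85] cost 1.6e-31 v 0.7 z [ 0.2   0.54 -0.82]
5 [ 419. -142.   69.] [-0.75  0.53  2.2   1.03  0.73 -0.82] cost 1.9e-28 v 1.1 z [ 0.38  0.43 -0.82]
8 [ 419. -142.   69.] [-0.72  0.5   2.33  1.47  0.56 -0.9 ] cost 8.2e-22 v 1.7 z [ 0.5   0.27 -0.82]
11 [ 419. -142.   69.] [-0.6   0.48  2.44  2.14  0.46 -1.14] cost 4.4e-32 v 2.5 z [ 0.57  0.07 -0.82]
13 [ 419. -142.   69.] [-0.46  0.48  2.49  2.69  0.44 -1.33] cost 1.1e-30 v 2.8 z [ 0.57 -0.07 -0.82]
```

```bash
python3 - <<'E'
from sim import *
for k in(.08,.1):
  print('k',k)
  rows=[(.04,.04*k,-.02,0)]*6+[(.02,-.015,-.035,0)]*9+[(-.005,-.006,-.01,8.5)]*10
  q,p,T=sim(rows)
E
```

```text
k 0.08
2 [239.  24. 949.] [ 0.09 -0.45  0.97  0.01  2.02  1.67] cost 2.7e-24 v 0.8 z [ 0.57  0.06 -0.82]
5 [359.  33. 889.] [ 0.08 -0.37  1.11  0.01  1.79  1.67] cost 9.6e-19 v 0.7 z [ 0.57  0.06 -0.82]
8 [419. -12. 784.] [-0.12 -0.37  1.36  0.13  1.56  1.49] cost 9.0e-31 v 0.8 z [ 0.57  0.06 -0.82]
11 [479. -57. 679.] [-0.24 -0.31  1.55  0.2   1.33  1.34] cost 3.0e-31 v 0.8 z [ 0.57  0.06 -0.82]
14 [ 539. -102.  574.] [-0.32 -0.2   1.68  0.27  1.1   1.2 ] cost 6.6e-31 v 0.7 z [ 0.57  0.06 -0.82]
17 [ 524. -120.  544.] [-0.52 -0.1   1.67  0.55  1.3   0.53] cost 6.9e-30 v 2.0 z [ 0.49  0.3  -0.82]
20 [ 509. -138.  514.] [-0.61  0.04  1.59  0.61  1.54  0.04] cost 1.7e-18 v 1.5 z [ 0.31  0.48 -0.82]
23 [ 494. -156.  484.] [-0.62  0.18  1.49  0.54  1.75 -0.36] cost 1.8e-19 v 1.3 z [ 0.08  0.57 -0.82]
24 [ 489. -162.  474.] [-0.61  0.23  1.46  0.5   1.81 -0.48] cost 3.5e-19 v 1.3 z [-0.01  0.57 -0.82]
k 0.1
2 [239.  26. 949.] [ 0.13 -0.45  0.97 -0.02  2.02  1.7 ] cost 3.2e-20 v 0.8 z [ 0.57  0.06 -0.82]
5 [359.  38. 889.] [ 0.11 -0.37  1.11 -0.01  1.79  1.69] cost 9.6e-19 v 0.7 z [ 0.57  0.06 -0.82]
8 [419.  -7. 784.] [-0.1  -0.37  1.36  0.12  1.55  1.51] cost 1.9e-30 v 0.8 z [ 0.57  0.06 -0.82]
11 [479. -52. 679.] [-0.23 -0.32  1.55  0.19  1.33  1.36] cost 1.7e-31 v 0.8 z [ 0.57  0.06 -0.82]
14 [539. -97. 574.] [-0.31 -0.2   1.69  0.26  1.1   1.22] cost 5.9e-32 v 0.7 z [ 0.57  0.06 -0.82]
17 [ 524. -115.  544.] [-0.51 -0.11  1.67  0.54  1.29  0.54] cost 5.2e-30 v 2.0 z [ 0.49  0.3  -0.82]
20 [ 509. -133.  514.] [-0.6   0.04  1.6   0.61  1.53  0.05] cost 1.9e-18 v 1.5 z [ 0.31  0.48 -0.82]
23 [ 494. -151.  484.] [-0.61  0.18  1.5   0.54  1.74 -0.35] cost 1.7e-19 v 1.3 z [ 0.08  0.57 -0.82]
24 [ 489. -157.  474.] [-0.6   0.22  1.47  0.5   1.8  -0.48] cost 3.4e-19 v 1.3 z [-0.01  0.57 -0.82]
```

Good. Playing k=0.09, first part.

play_rows --increments "0 0.04 0.0036 -0.02 0;0 0.04 0.0036 -0.02 0;0 0.04 0.0036 -0.02 0;0 0.04 0.0036 -0.02 0;0 0.04 0.0036 -0.02 0;0 0.04 0.0036 -0.02 0;0 0.02 -0.015 -0.035 0;0 0.02 -0.015 -0.035 0;0 0.02 -0.015 -0.035 0;0 0.02 -0.015 -0.035 0;0 0.02 -0.015 -0.035 0;0 0.02 -0.015 -0.035 0;0 0.02 -0.015 -0.035 0;0 0.02 -0.015 -0.035 0;0 0.02 -0.015 -0.035 0;0 0 0 0 0"

```text
t: 20.65
ee_pos: [523.4, -91.3, 581.5]
orientation: [-2.929, 0.015, -0.933]
ft_force: [-1.0, -1.0, -0.3]
width: 0.2
```

```bash
python3 st.py; python3 - <<'E'
from sim import *
rows=[(-.006,-.003,-.012,8.5)]*10+[(-.002,0,-.045,0)]*7
q,p,T=sim(rows);print('sweep')
sim([(0,0,0,-7)]*14,q,p,T)
E
```

```text
20.65 [523.4 -91.3 581.5] [-0.343 -0.231  1.698  0.284  1.119  1.187] zaxis [ 0.578  0.062 -0.814] jaw [ 0.011 -0.998 -0.068] [-1.  -1.  -0.3]
2 [ 504. -111.  547.] [-0.54 -0.14  1.7   0.56  1.31  0.53] cost 6.9e-30 v 2.0 z [ 0.5   0.3  -0.81]
5 [ 486. -120.  511.] [-0.62 -0.01  1.65  0.62  1.53  0.04] cost 1.4e-18 v 1.5 z [ 0.32  0.49 -0.81]
8 [ 468. -129.  475.] [-0.61  0.13  1.58  0.55  1.72 -0.36] cost 1.3e-19 v 1.3 z [ 0.07  0.58 -0.81]
11 [ 458. -132.  373.] [-0.6   0.23  1.69  0.49  1.61 -0.58] cost 1.5e-31 v 0.8 z [-0.01  0.58 -0.81]
14 [ 452. -132.  238.] [-0.61  0.38  1.82  0.5   1.37 -0.72] cost 1.9e-31 v 0.8 z [-0.01  0.58 -0.81]
16 [ 448. -132.  148.] [-0.61  0.51  1.88  0.53  1.2  -0.82] cost 2.3e-18 v 0.8 z [-0.01  0.58 -0.81]
sweep
2 [ 448. -132.  148.] [-0.67  0.44  2.01  0.7   1.04 -0.67] cost 3.5e-19 v 0.6 z [ 0.2   0.55 -0.81]
5 [ 448. -132.  148.] [-0.69  0.37  2.15  0.9   0.84 -0.55] cost 7.6e-32 v 0.7 z [ 0.38  0.44 -0.81]
8 [ 448. -132.  148.] [-0.65  0.3   2.28  1.16  0.61 -0.46] cost 1.0e-25 v 1.0 z [ 0.51  0.27 -0.81]
11 [ 448. -132.  148.] [-0.53  0.24  2.38  1.58  0.36 -0.45] cost 9.7e-31 v 1.7 z [ 0.58  0.07 -0.81]
13 [ 448. -132.  148.] [-0.39  0.22  2.42  2.17  0.19 -0.71] cost 1.3e-18 v 3.6 z [ 0.58 -0.07 -0.81]
```

play_rows --increments "0 -0.01 -0.003 -0.012 8.5;0 -0.01 -0.003 -0.012 8.5;0 -0.01 -0.003 -0.012 8.5;0 -0.01 -0.003 -0.012 8.5;0 -0.01 -0.003 -0.012 8.5;0 -0.01 -0.003 -0.012 8.5;0 -0.01 -0.003 -0.012 8.5;0 -0.01 -0.003 -0.012 8.5;0 -0.01 -0.003 -0.012 8.5;0 -0.01 -0.003 -0.012 8.5;0 0 0 -0.045 0;0 0 0 -0.045 0;0 0 0 -0.045 0;0 0 0 -0.045 0;0 0 0 -0.045 0;0 0 0 -0.045 0;0 0 0 -0.045 0;0 0 0 -0.045 0;0 0 0 -0.03 0;0 0 0 0 0"

```text
t: 22.65
ee_pos: [424.7, -119.9, 75.7]
orientation: [-1.954, -1.739, -0.567]
ft_force: [0.3, -0.5, 0.0]
width: 0.6
```

```bash
python3 st.py; python3 - <<'E'
from sim import *
sim([(0,0,0,-7)]*14)
E
```

```text
22.65 [ 424.7 -119.9   75.7] [-0.642  0.607  1.958  0.571  1.062 -0.932] zaxis [ 0.002  0.588 -0.809] jaw [ 0.993 -0.095 -0.067] [ 0.3 -0.5  0. ]
2 [ 419. -127.   77.] [-0.71  0.56  2.09  0.79  0.9  -0.85] cost 1.3e-32 v 0.8 z [ 0.21  0.55 -0.81]
5 [ 419. -127.   77.] [-0.73  0.51  2.23  1.08  0.73 -0.83] cost 9.0e-28 v 1.1 z [ 0.39  0.44 -0.81]
8 [ 419. -127.   77.] [-0.69  0.48  2.36  1.54  0.57 -0.93] cost 3.1e-21 v 1.8 z [ 0.52  0.27 -0.81]
11 [ 419. -127.   77.] [-0.56  0.46  2.47  2.25  0.48 -1.18] cost 6.9e-31 v 2.6 z [ 0.58  0.06 -0.81]
13 [ 419. -127.   77.] [-0.4   0.46  2.51  2.8   0.47 -1.36] cost 2.3e-31 v 2.8 z [ 0.58 -0.08 -0.81]
```

play_rows --increments "0 0 0 0 -7;0 0 0 0 -7;0 0 0 0 -7;0 0 0 0 -7;0 0 0 0 -7;0 0 0 0 -7;0 0 0 0 -7;0 0 0 0 -7;0 0 0 -0.002 -5;0 0 0 -0.002 -5;0 0 0 -0.002 -5;0 0 0 -0.002 -5;0 0 0 -0.002 -4.5;0 0 0 0 -4.5;0 0 0 0 -4.5;0 0 0 0 -4.5;0 0 0 0 -4;0 0 0 0 0"

```text
t: 24.45
ee_pos: [428.2, -120.1, 70.3]
orientation: [2.948, -0.378, 0.98]
ft_force: [0.8, 1.0, -0.3]
width: 0.3
```

```bash
python3 st.py; python3 -c "
from bot import *
bottle(511,15,'s5.png')
cv2.imwrite('pics/s5c.png',cv2.resize(cv2.imread('pics/s5.png')[120:330,220:480],None,fx=2.8,fy=2.8,interpolation=2))"
```

```text
24.45 [ 428.2 -120.1   70.3] [-0.407  0.486  2.497  2.807  0.486 -1.375] zaxis [ 0.588 -0.087 -0.804] jaw [-0.231 -0.971 -0.065] [ 0.8  1.  -0.3]
wash axis [514.7  14.4] tilt-ish [-0.007 -0.006] 842
rack frame -124.0 -3.4
```

View pics/s5c.png

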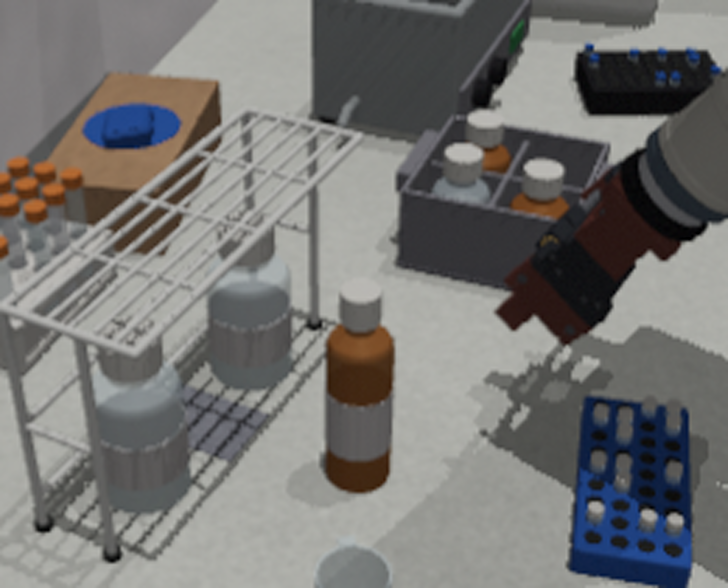

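The view shows the wash bottle upright at crop (358,400) in front of the shelf. The gripper leans so its fingers point at the shelf, at (515,315). Next I'll go behind the bottle.

play_rows --increments "0 0 0.03 0 0;0 0 0.035 0 0;0 0.002 0.035 0 0;0 0.002 0.03 0 0;0 0.001 0.02 0 0;0 0 0 -0.02 0;0 0 0 -0.02 0;0 0 0 -0.014 0;0 0 0 0 0"

```text
t: 25.4
ee_pos: [430.8, 31.2, 12.9]
orientation: [2.955, -0.378, 0.969]
ft_force: [0.5, -0.2, -0.0]
width: 0.6
```

```bash
python3 st.py
```

```text
25.4 [430.8  31.2  12.9] [ 0.177  0.701  2.501  3.437  0.686 -1.428] zaxis [ 0.582 -0.083 -0.809] jaw [-0.231 -0.971 -0.066] [ 0.5 -0.2 -0. ]
```

play_rows --increments "0 0.012 -0.0022 0.003 0;0 0.012 -0.0022 0 0;0 0.01 -0.0019 0 0;0 0.005 -0.001 0 0;0 0.005 -0.001 0 0;0 0.005 -0.001 0 0;0 0.006 -0.0011 0 0;0 0.007 -0.0013 0 0;0 0.0074 -0.0014 0 0;0 0.0074 -0.0014 0 0;0 0.0074 -0.0014 0 0;0 0.0074 -0.0014 0 0;0 0.0074 -0.0014 0 0;0 0.0074 -0.0014 0 0;0 0.006 -0.0011 0 0;0 0.003 -0.0006 0 0;0 0 0 0 0"

```text
t: 27.1
ee_pos: [544.6, 8.8, 16.6]
orientation: [2.954, -0.38, 0.966]
ft_force: [0.7, 0.2, 0.2]
width: 0.7
```

```bash
python3 st.py; python3 -c "
from bot import *
bottle(565,6,'s6.png')
p=ctrl.get_obs()['ee_pos'][:2]-[637.2,-5.2];a=np.radians(-10.67);print('tcp rack',p@[np.cos(a),np.sin(a)],p@[-np.sin(a),np.cos(a)])
cv2.imwrite('pics/s6c.png',cv2.resize(cv2.imread('pics/s6.png')[120:330,220:480],None,fx=2.8,fy=2.8,interpolation=2))"
```

```text
27.1 [544.6   8.8  16.6] [ 0.063  0.658  2.28   3.437  0.43  -1.561] zaxis [ 0.581 -0.085 -0.81 ] jaw [-0.232 -0.971 -0.065] [0.7 0.2 0.2]
wash axis [5.786e+02 1.000e-01] tilt-ish [-0.062 -0.041] 736
rack frame -58.5 -5.6
tcp rack -93.74382029779342 -3.36905575989553
```

View pics/s6c.png

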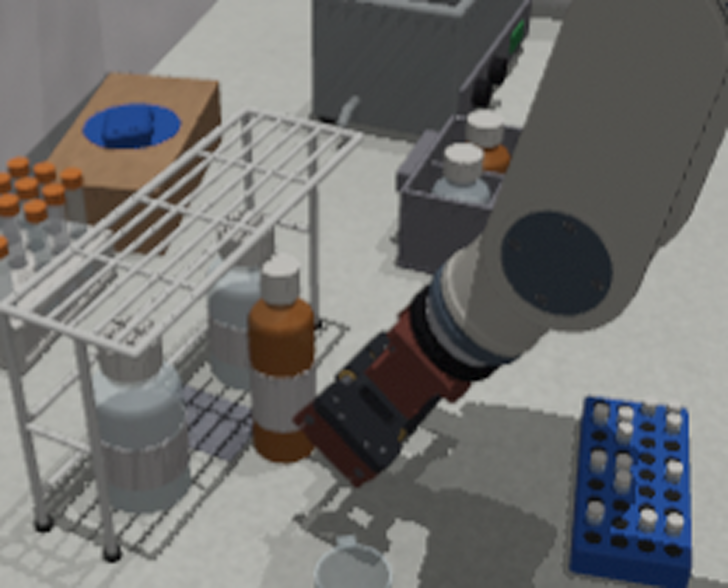

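The bottle is upright at crop (285,360), just entering the shelf, with the wrist well behind the shelf front. Continuing.

play_rows --increments "0 0.004 -0.0012 0 0;0 0.006 -0.0016 0 0;0 0.0074 -0.002 0 0;0 0.0074 -0.002 0 0;0 0.0074 -0.0018 0 0;0 0.0074 -0.0014 0 0;0 0.0074 -0.0014 0 0;0 0.006 -0.0011 0 0;0 0.004 -0.0008 0 0;0 0.002 -0.0004 0 0;0 0 0 0 0"

```text
t: 28.25
ee_pos: [603.2, -4.8, 16.5]
orientation: [2.954, -0.379, 0.965]
ft_force: [0.9, 0.3, -0.7]
width: 0.6
```

```bash
cat > chk.py <<'E'
from bot import *
import sys
a=np.radians(-10.67);X=np.array([np.cos(a),np.sin(a)]);Y=np.array([-np.sin(a),np.cos(a)])
o=ctrl.get_obs();p=o['ee_pos'][:2]-[637.2,-5.2];print('t',o['t'],'tcp rack',(p@X).round(1),(p@Y).round(1),o['ee_pos'][2].round(1),'F',o['ft_force'].round(1))
W=world(cam('side',sys.argv[1]))[150:330,220:420].reshape(-1,3);p=W[:,:2]-[637.2,-5.2];x=p@X;y=p@Y;z=W[:,2]
for c in(80,-80):
    m=(abs(y-c)<42)&(z>20)&(z<80)&(x>-40)&(x<60);print('row',c,m.sum(),np.percentile(x[m],3).round(1),np.percentile(y[m],[3,97]).round(1))
D=world(cam('top'));q=D[...,:2]-[637.2,-5.2];x=q@X;y=q@Y
m=(D[...,2]>163)&(D[...,2]<180)&(abs(y)<45)&(abs(x)<90)
if m.sum(): print('cap top view',m.sum(),np.median(x[m]).round(1),np.median(y[m]).round(1),np.percentile(y[m],[3,97]).round(1),np.percentile(x[m],[3,97]).round(1))
E
python3 chk.py s7.png
```

```text
t 28.25 tcp rack -33.4 -5.9 16.5 F [ 0.9  0.3 -0.7]
row 80 701 -21.5 [ 71.9 119. ]
row -80 175 -21.2 [-85.9 -48.3]
cap top view 79 -3.3 -12.0 [-23.3  -2. ] [-16.2  11.6]
```

```bash
python3 - <<'E'
from h import *
cam('top','t7.png')
a=cv2.resize(cv2.imread('pics/s7.png')[150:320,225:365],None,fx=2.8,fy=2.8,interpolation=2)
b=cv2.resize(cv2.imread('pics/t7.png')[170:270,285:385],None,fx=4,fy=4,interpolation=2)
h=max(a.shape[0],b.shape[0]);f=lambda i:cv2.copyMakeBorder(i,0,h-i.shape[0],0,0,0)
cv2.imwrite('pics/c7.png',np.hstack([f(a),f(b)]))
E
```

```text
(no output)
```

View pics/c7.png

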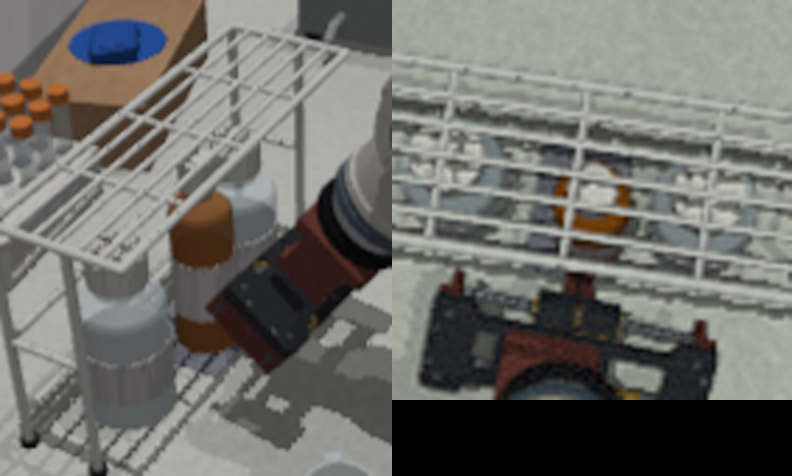

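The top view puts the bottle a few mm right of the pad middle but upright. I'll back off, shift the finger about 22 mm to the right, and finish the push with the left finger edge so the drift doesn't grow.

play_rows --increments "0 -0.006 0.001 0 0;0 -0.004 -0.011 0 0;0 -0.002 -0.011 0 0;0 0.002 0 0 0;0 0.004 -0.0008 0 0;0 0.004 -0.0008 0 0;0 0.004 -0.0008 0 0;0 0.004 -0.0008 0 0;0 0.004 -0.0008 0 0;0 0.003 -0.0006 0 0;0 0 0 0 0"

```text
t: 29.5
ee_pos: [616.5, -30.5, 16.5]
orientation: [2.954, -0.379, 0.965]
ft_force: [-0.4, -1.7, -0.9]
width: 0.1
```

```bash
python3 chk.py s8.png
```

```text
t 29.5 tcp rack -15.6 -28.7 16.5 F [-0.4 -1.7 -0.9]
row 80 690 -21.4 [ 71.5 118.8]
row -80 58 -12.7 [-56.4 -44.2]
cap top view 120 0.1 -10.3 [-36.7   5.2] [-89.6  18.6]
```

play_rows --increments "0 0.002 -0.0004 0 0;0 0.002 -0.0004 0 0;0 0.001 -0.0002 0 0;0 0 0 0 0"

```text
t: 30.0
ee_pos: [621.0, -31.4, 16.4]
orientation: [2.954, -0.379, 0.964]
ft_force: [-1.3, -1.8, 0.2]
width: 0.6
```

```bash
sed -i 's/abs(x)<90)/(x>-25)\&(x<60))/' chk.py; python3 chk.py s9.png; python3 - <<'E'
from h import *
cam('top','t9.png')
a=cv2.resize(cv2.imread('pics/s9.png')[150:320,225:365],None,fx=2.8,fy=2.8,interpolation=2)
b=cv2.resize(cv2.imread('pics/t9.png')[170:270,285:385],None,fx=4,fy=4,interpolation=2)
h=max(a.shape[0],b.shape[0]);f=lambda i:cv2.copyMakeBorder(i,0,h-i.shape[0],0,0,0)
cv2.imwrite('pics/c9.png',np.hstack([f(a),f(b)]))
E
```

```text
t 30.0 tcp rack -11.0 -28.8 16.4 F [-1.3 -1.8  0.2]
row 80 691 -21.7 [ 72.1 118.5]
row -80 50 -8.1 [-52.4 -42.7]
cap top view 76 12.2 -7.3 [-18.9   7.9] [-1.7 24. ]
```

View pics/c9.png

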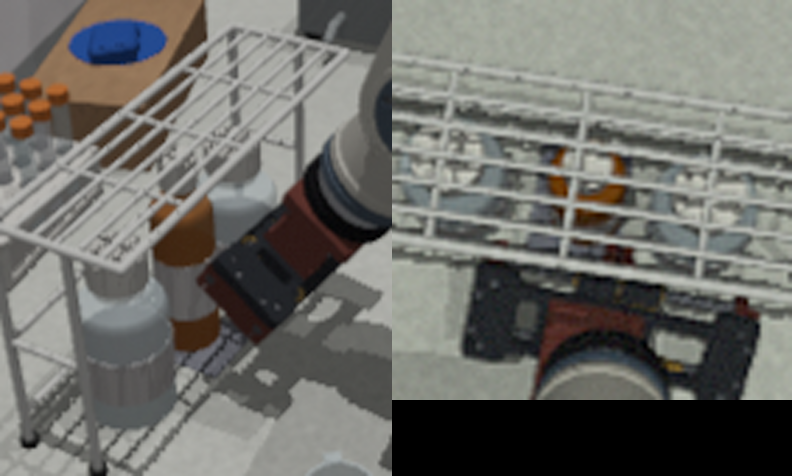

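The bottle's y is now about -6 mm, but it's still about 10 mm short of the rail. I'll recentre behind it, raise the fingers slightly for clearance from the row bottles, and push the rest.

play_rows --increments "0 -0.012 0.0022 0 0;0 -0.006 0.001 0.002 0;0 0.0018 0.0095 0.003 0;0 0.0017 0.0085 0 0;0 0.003 -0.0006 0 0;0 0.003 -0.0006 0 0;0 0.003 -0.0006 0 0;0 0.003 -0.0006 0 0;0 0.002 -0.0004 0 0;0 0 0 0 0"

```text
t: 31.15
ee_pos: [620.3, -13.3, 21.3]
orientation: [2.954, -0.38, 0.964]
ft_force: [-1.6, -0.4, 1.4]
width: 0.3
```

```bash
python3 chk.py s10.png
```

```text
t 31.15 tcp rack -15.1 -11.1 21.3 F [-1.6 -0.4  1.4]
row 80 695 -21.4 [ 71.9 118.9]
row -80 79 -9.6 [-55.5 -42.7]
cap top view 72 15.0 -7.2 [-18.2   7.3] [ 2.1 28.8]
```

play_rows --increments "0 0.0015 -0.0003 0 0;0 0.0015 -0.0003 0 0;0 0 0 0 0"

```text
t: 31.55
ee_pos: [623.6, -13.6, 21.4]
orientation: [2.954, -0.379, 0.964]
ft_force: [-2.1, 0.1, 1.3]
width: 0.7
```

play_rows --increments "0 0.0015 -0.0003 0 0;0 0.001 -0.0002 0 0;0 0 0 0 0"

```text
t: 31.85
ee_pos: [626.1, -14.1, 21.4]
orientation: [2.954, -0.379, 0.964]
ft_force: [-2.0, 1.4, -0.5]
width: 0.8
```

```bash
python3 chk.py s11.png
```

```text
t 31.85 tcp rack -9.3 -10.8 21.4 F [-2.   1.4 -0.5]
row 80 698 -21.5 [ 71.7 118.7]
row -80 70 -0.6 [-48.  -42.3]
cap top view 80 19.4 -6.9 [-17.    7.6] [ 9.6 34.5]
```

play_rows --increments "0 0.001 -0.0002 0 0;0 0.001 -0.0002 0 0;0 0 0 0 0"

```text
t: 32.25
ee_pos: [628.0, -14.5, 21.5]
orientation: [2.954, -0.379, 0.964]
ft_force: [-1.6, 0.3, 0.6]
width: 0.4
```

Now I'll back out along the rack axis and check.

play_rows --increments "0 -0.005 0.001 0 0;0 -0.015 0.0028 0 0;0 -0.02 0.0037 0 0;0 -0.03 0.0055 0 0;0 -0.03 0.0055 0 0;0 -0.03 0.0055 0 0;0 -0.03 0.0055 0 0;0 -0.02 0.0037 0.005 0;0 0 0 0 0;0 0 0 0 0"

```text
t: 33.25
ee_pos: [449.1, 19.0, 26.7]
orientation: [2.954, -0.378, 0.967]
ft_force: [0.3, 0.0, 0.2]
width: -0.0
```

```bash
python3 chk.py s12.png; python3 - <<'E'
from bot import *
cam('top','t12.png')
bottle(658,-10)
a=cv2.resize(cv2.imread('pics/s12.png')[150:320,225:395],None,fx=2.3,fy=2.3,interpolation=2)
b=cv2.resize(cv2.imread('pics/t12.png')[170:290,270:390],None,fx=3.3,fy=3.3,interpolation=2)
h=max(a.shape[0],b.shape[0]);f=lambda i:cv2.copyMakeBorder(i,0,h-i.shape[0],0,0,0)
cv2.imwrite('pics/c12.png',np.hstack([f(a),f(b)]))
E
```

```text
t 33.25 tcp rack -189.3 -11.1 26.7 F [0.3 0.  0.2]
row 80 695 -21.5 [ 72.6 118.8]
row -80 554 -21.1 [-84.5 -42.3]
cap top view 81 25.2 -6.8 [-16.7   7.8] [10.  36.5]
wash axis [663.9 -12.7] tilt-ish [0.096 0.027] 563
rack frame 27.6 -2.4
```

View pics/c12.png

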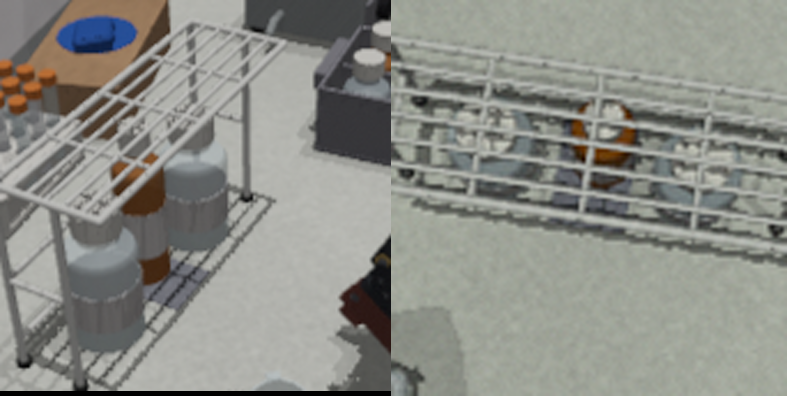

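```bash
python3 - <<'E'
from h import *
W=world(cam('top')).reshape(-1,3)
m=(abs(W[:,0]-471)<40)&(abs(W[:,1]-176)<40)&(W[:,2]>40)&(W[:,2]<90);P=W[m];print('beaker rim',m.sum(),np.median(P,0).round(1))
print(ctrl.get_obs()['ft_force'].round(1)); print(ctrl.close_job())
E
```

```text
beaker rim 135 [470.5 173.4  67.7]
[-0.7 -0.6 -0.3]
the job is handed in; nothing more can be done
None
```

The wash bottle stands upright in the free middle place under the shelf, at or within a few mm of the back rail. I handed the job in at about 33 s of the 72 s; it gives no verdict.

**What I did:**
- **Beaker:** I moved it upright to about (471, 175) mm, in front of the shelf and to the left.
- **Wash bottle:** I lifted it by its cap out of the carrier, set it on the open bench about 124 mm in front of the shelf origin, let go and pulled clear.
- **Push:** With the tool straight down, the wrist would have hit the shelf front before the bottle was home. I ran the arm to its reach limit so that the tool leaned about 35° forward. I then pushed the bottle in with the closed fingertips about 22–27 mm up.

**Last checks:**
- **Bottle position:** the axis is about 22 to 28 mm behind the shelf origin (home is 25). It is about 1 to 4 mm sideways from the pad's middle, inside the 22 mm limit. The two cameras disagreed by a few mm.
- **Rail contact:** the wrist force never rose clearly, so I did not confirm the bottle touching the rail.
- **Bottle upright:** it looks upright in the last pictures. The tilt figure from the side view (about 0.1) is not reliable, because a row bottle partly hides it.
- **Row bottles and beaker:** the row bottles measured unmoved to within about 1 mm. The beaker's rim is at about 68 mm, so it is standing.
- **Other carrier bottles:** I only saw these in pictures and did not re-measure them at the end.
- **Robot:** it is clear of everything, with wrist force near zero.

I viewed 12 pictures, two past the budget of 10, to check the final push and placing.

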